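# Back the bonding press off by one turn

### The job

The glue under the heat sink has set, so back the bench press off by exactly one turn: with the fingertips or the outside of the fingers, push the black upright handle of the hand wheel round anticlockwise (seen from above) until it stands where it stands now, one whole turn on, and take the hand away. Push the handle all the way round and do not take it between the fingers; leave the board under the press and the things lying round it where they are.

Things in the scene. Friction and masses are not known exactly. Their poses are not given: they have to be found in the camera images.
- wheel (a joint): turning angle of the hand wheel about its upright axis, rad: 0 at the start wherever the handle then stands, growing anticlockwise seen from above; one turn is 6.283. At 0 the press is screwed fully down, so it cannot be turned clockwise. It drags with about 0.22 N m (3 to 4 N at the handle), does not run on and stays where it is left. One turn raises the pressing pad 8 mm; the wheel itself stays at its height.
- hub (a point): point on the upright axis of the hand wheel, at the height of the top of its rim, 247 mm over the bench. The wheel is bare aluminium, 152 mm over the rim, with three spokes, a round rim bar 16 mm thick (centre line 68 mm from the axis) and a hub 40 mm across whose nut stands 8 mm above the rim top. It sits level on top of the press, the highest part of it but for the handle.
- handle_mid (a point): middle of the black upright handle of the wheel, on the handle's own axis, 68 mm from the wheel's axis, 283 mm over the bench. It goes round with the wheel.
- handle: the handle itself: a slightly barrel-shaped black plastic grip 23 mm in diameter and 64 mm high, standing straight up from a 26 mm boss on the rim at the end of one spoke, spinning freely about its own upright axis. Origin at its lower end, 251 mm over the bench; its top is 315 mm over the bench.
- pad (a point): centre of the underside of the pressing pad (80 x 110 mm) under the crosshead, on the wheel's axis; 66 mm over the bench at the start, hardly 1 mm above the heat sink, rising 8 mm per turn of the wheel. The press has a grey base plate 180 x 250 x 20 mm fixed to the bench, two 20 mm steel posts 190 mm apart and a bridge 55 x 235 mm on top (185 to 215 mm over the bench), right under the wheel.
- board_mid (a point): middle (half-way up) of the loose green power board 100 x 130 mm with its finned aluminium heat sink, 45 mm high in all, lying on the base plate under the pad. Leave it alone.
- glue_mid (a point): middle of a loose glue jar, 52 mm in diameter, 62 mm high, standing beside the press. Leave it alone.
- meter_mid (a point): middle of a loose white plug-in power meter, 60 x 105 x 40 mm, lying beside the press. Leave it alone.
- tape_mid (a point): centre of a loose roll of tape, 72 mm in diameter, 19 mm high, lying flat on the far side of the press. Leave it alone.
- driver_mid (a point): grip of a loose screwdriver about 170 mm long, lying on the far side of the press. Leave it alone.

How it is judged:
On the way, in this order (a step that is already met when the one before it is completed fails the run):
1. the wheel is turned anticlockwise through its first part by the fingers pushing its handle (0.5 to 2.1 rad) (value of joint wheel between 0.5 and 2.1 rad and contact force between the fingers and handle above 0.5 N), for 0.05 s.
2. past half a turn, the fingers still pushing the handle (3.2 to 4.2 rad) (value of joint wheel between 3.2 and 4.2 rad and contact force between the fingers and handle above 0.5 N), for 0.05 s.
3. nearly round, the fingers still pushing the handle (5.2 rad to one turn) (value of joint wheel between 5.2 and 6.433 rad and contact force between the fingers and handle above 0.5 N), for 0.05 s.
At the end, for the whole second after the job is handed in: The wheel rests one turn (6.283 rad, within 0.15 rad) anticlockwise from its start: the handle is back at its place within about 10 mm, the pad 8 mm higher (within 0.6 mm). The board has moved less than 8 mm; jar, meter, tape and screwdriver less than 15 mm (value of joint wheel between 6.133 and 6.433 rad and not (velocity of joint wheel above 0.03 rad/s) and velocity of joint wheel above -0.03 rad/s and distance of pad from where it was at the start of the episode between 0.0074 and 0.0086 m and distance of board_mid from where it was at the start of the episode below 0.008 m and distance of each of glue_mid, meter_mid, tape_mid, driver_mid from where it was at the start of the episode below 0.015 m); the robot touches nothing.
It fails at once if the heat-sink board under the pad is shifted more than 8 mm or lifted (distance of board_mid from where it was at the start of the episode above 0.008 m).
It fails at once if the jar, meter, tape roll or screwdriver is moved more than 15 mm or lifted (distance of any of glue_mid, meter_mid, tape_mid, driver_mid from where it was at the start of the episode above 0.015 m).
It fails at once if the handle is taken between the fingers instead of being pushed (the grasp point between the pads within 12 mm of the handle's axis, lower than its top, fingers touching it) (horizontal distance between the grasp point and handle_mid below 0.012 m and height (world z) of the grasp point below 0.313 m and contact force between the fingers and handle above 0.5 N).
It also fails if it takes over 64 s, if anything falls off the work surface, if the arm or the gripper's body presses on something with over 40 N, if the wrist force passes 120 N, or if a joint passes its speed limit or range.

### The arm

A 6-joint arm with a two-finger parallel gripper is mounted at the origin on the work surface. World frame = base frame: x ahead of the robot, y to its left, z up, the work surface at z = 0. Lengths are in m, angles in rad, forces in N, time in s.
With the tool pointing down it reaches from about 0.35 to 0.775 m from the base axis. Payload 7.3 kg.
Tool frame: the origin (TCP) lies at the very end of the fingers, on their centre line; the grasp point (between the pads) lies 19 mm behind it; x points along the fingers, y is the direction in which the jaws open and shut, and the axes are right-handed (so a half turn about x gives the same grasp; the last joint's range is limited). The gripper opens to 92 mm and grips with 3 to 60 N. Pads are 19 mm wide; open, the fingers measure 130 mm over their backs; the gripper's body (75 mm by 190 mm) begins 47 mm behind the grasp point.
Start: joints at [-1.308, 0.342, 1.524, -0, 1.275, -0.146], TCP at [0.209, -0.482, 0.227] pointing down, gripper open.
Joint ranges: [-2.53, 2.53], [-0.77, 2.02], [0.04, 2.7], [-1, 4.14], [0.28, 2.66], [-3.11, 3.11]. Speed limits (rad/s): [2.57, 2.57, 3.14, 3.14, 3.14, 3.14].

### API

Orientations are given as [roll, pitch, yaw] about the fixed x, y, z axes, in that order (R = Rz(yaw) Ry(pitch) Rx(roll)).
In Python, from cell import robot gives the robot as it stands.
- The arm moves only by the tool play_rows, never from a script. Its argument "moves" is a list that holds one entry, the list of rows, each a list of 5 numbers: the shift along the tool's x, y, z in m, then the turn about the tool's x in degrees, then the opening, from -1 (shut) to 1 (fully open), so that 0 is half open. A call has exactly 10 rows; each row shifts and turns the pose as measured when the row begins, along the tool's axes as they then stand; what a row does not reach is not made up. A row lasts 1/10 s, in which the tool goes at most 50 mm and 8.59 degrees, less where a joint would pass 70% of its speed; a pose out of reach is approached as far as the arm can. A call with a gripper value outside its range is refused whole. The fingers move at their own pace and stop on an object; "grip_force" is the grip in N (left out, the last holds). Time passes only in rows, so rows that do not move let the fingers close, or fill a call up. It gives the time, the measured TCP pose, the force and the opening at its end, in the units of the state.
- robot.observe(): the state, without advancing time (a new reading comes with each control period).
- robot.read_camera(name): name is "scene" or "top" or "wrist"; returns the picture (384x512x3 uint8, red, green, blue); there is no depth.
- robot.get_calibration(name): a dict with "mtx" (3x3 intrinsics, pixels), "view" (4x4, takes a point from world to camera coordinates). Camera axes: x right, y up, looking along -z (the intrinsics and any distortion apply to the point x, -y, -z); pixel columns grow to the right and rows downward; lengths in m; the calibration is good to about 2 mm. A picture is of the moment at which its call begins: read the wrist's pose just before it. get_calibration takes no time and is no camera call; for the wrist camera it gives the pose at the moment of the call.
- robot.hand_in(): hands the job in, once; it reports no verdict.
Trained networks look in the newest picture that a camera, given by its name, has taken for a name from the list of things; names that differ only in an ending like _2 or _b are one class to them, and where a whole thing is asked for, a point or a joint stands for the part that bears it (a point fixed in the world has none). Each returns a list of dicts, best first, with "score" (0 to 1); they miss things now and then, are a little off and sometimes report something else, mostly with a low value. They report only what shows in the picture. A call takes as long as a camera call.
- robot.spot_in(camera, label): "point" ([column, row] in pixels, amid what is visible of it).
The state is a dict: "time": time; "qpos": joint angles; "qvel": joint speeds; "joint_efforts": joint torques, N m; "tool_pos": TCP position; "tool_rot": TCP orientation; "contact_force": force on the tool from outside, world axes, zero at the start; "torque": the same for the moment, N m; "opening": finger opening in m.
Only numpy, scipy, OpenCV 4.12 (cv2) and the standard library are available. Lean on these libraries where they do the work, as an engineer would, in place of code of your own. Each camera call takes 0.05 s, during which the arm holds its last target.

## Working session

There is one attempt and no reset: what is moved stays moved. The work goes in short steps, Python scripts to look and compute and a tool call to move; the robot and the scene stay as the last step left them, time stands still between calls to the robot, and variables do not carry over. Pictures are saved under pics/ and viewed, and the job is handed in when it is done.

Besides the shell and the picture viewer there is one more tool, called after ">>>" by a JSON object that holds its "api" and its "payload", one argument or row to a line. play_rows: Moves the arm, as the interface text tells. Its arguments: {"type":"object","properties":{"moves":{"type":"array"},"grip_force":{"type":"number"}},"required":["moves"]}

```bash
mkdir -p pics; ls; python3 - <<'E'
from cell import robot
import cv2,numpy as np
o=robot.observe();print(o)
for c in ["scene","top","wrist"]:
    im=robot.read_camera(c);cv2.imwrite(f"pics/{c}0.png",im[:,:,::-1])
    k=robot.get_calibration(c);print(c,k["mtx"],k["view"],[x for x in k if x not in("mtx","view")])
    for l in ["handle","hub","handle_mid"]:
        print(l,robot.spot_in(c,l)[:2])
E
```

```text
pics
{'time': 0.0, 'qpos': array([-1.30798664e+00,  3.42735040e-01,  1.52503342e+00,  2.49731616e-05,
        1.27540355e+00, -1.45993492e-01]), 'qvel': array([-0.00016436,  0.00047864, -0.00265168,  0.0005559 , -0.00053413,
       -0.00054428]), 'joint_efforts': array([-9.10841391e-04, -4.31241381e+01, -2.44216347e+01,  7.17427838e-02,
        5.60279202e-02, -1.11832051e-04]), 'tool_pos': array([ 0.20861495, -0.48131959,  0.22603285]), 'tool_rot': array([-1.73190875,  1.56921679,  1.81847979]), 'contact_force': array([ 0.24364791, -0.01405914, -0.19076922]), 'torque': array([-0.01987193, -0.01890445,  0.00958497]), 'opening': 0.09168170891968674}
scene [[401.03057334   0.         251.26488507]
 [  0.         401.03057334 195.56204069]
 [  0.           0.           1.        ]] [[ 0.25630713  0.96656435 -0.0077475  -0.21485788]
 [-0.80287796  0.21735133  0.55510844  0.36928836]
 [ 0.53823195 -0.13605795  0.83174191 -1.51537422]
 [ 0.          0.          0.          1.        ]] []
handle [{'point': [199.6, 137.3], 'score': 0.7}]
hub [{'point': [220.6, 155.2], 'score': 0.97}]
handle
[... 315 characters left out ...]
238 -1.28005351]
 [ 0.          0.          0.          1.        ]] []
handle [{'point': [282.2, 156.6], 'score': 0.69}, {'point': [285.2, 229.5], 'score': 0.64}]
hub [{'point': [267.5, 214.5], 'score': 0.62}]
handle_mid [{'point': [268.1, 215.8], 'score': 0.75}]
wrist [[272.9544238    0.         254.28028568]
 [  0.         272.9544238  189.28105666]
 [  0.           0.           1.        ]] [[ 3.96478966e-01 -9.18043710e-01 -4.20068864e-04 -5.25293036e-01]
 [ 8.83020056e-01  3.81478272e-01 -2.73404294e-01  3.43966131e-02]
 [ 2.51157340e-01  1.08028123e-01  9.61899119e-01 -3.90597245e-01]
 [ 0.00000000e+00  0.00000000e+00  0.00000000e+00  1.00000000e+00]] []
handle []
hub []
handle_mid []
```

View pics/scene0.png

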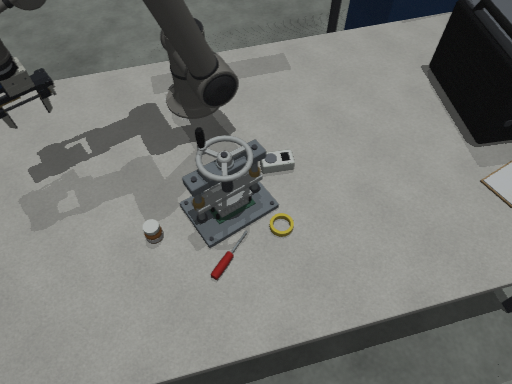

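View pics/top0.png

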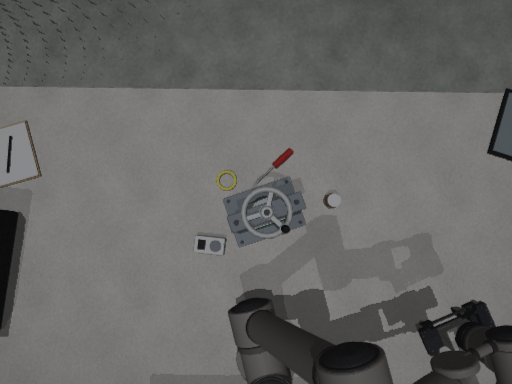

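```bash
cat > h.py <<'E'
import numpy as np,cv2
from cell import robot
def ray(c,p,z,K=None):
    K=K or robot.get_calibration(c);V=K["view"];R=V[:3,:3];t=V[:3,3]
    d=np.linalg.inv(K["mtx"])@[p[0],p[1],1]; d=R.T@(d*[1,-1,-1]);o=-R.T@t
    return o+d*(z-o[2])/d[2]
def proj(c,P,K=None):
    K=K or robot.get_calibration(c);V=K["view"];q=(V[:3,:3]@np.asarray(P,float).T).T+V[:3,3];q=q*[1,-1,-1]
    q=(K["mtx"]@q.T).T;return q[:,:2]/q[:,2:]
E
python3 - <<'E'
from h import *
for c,h,k in [("top",(285.2,229.5),(267.5,214.5)),("scene",(199.6,137.3),(220.6,155.2))]:
    print(c,ray(c,h,.283 if c=="scene" else .30),ray(c,k,.25))
for c in["scene","top"]:
    im=cv2.imread(f"pics/{c}0.png")
    x,y=(150,100) if c=="scene" else (200,140)
    s=im[y:y+150,x:x+150];cv2.imwrite(f"pics/{c}0z.png",cv2.resize(s,(600,600),interpolation=cv2.INTER_CUBIC))
E
```

```text
top [ 0.4590753  -0.03375283  0.3       ] [0.49868777 0.01313221 0.25      ]
scene [ 0.46035961 -0.03447142  0.283     ] [0.50510486 0.00833938 0.25      ]
```

View pics/scene0z.png

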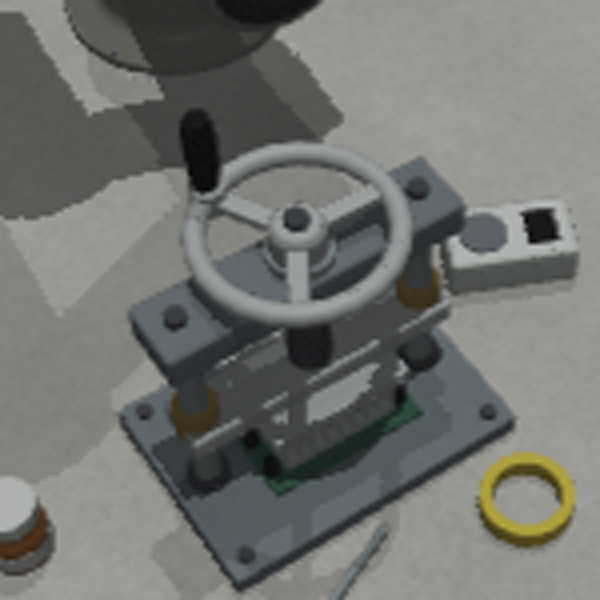

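View pics/top0z.png

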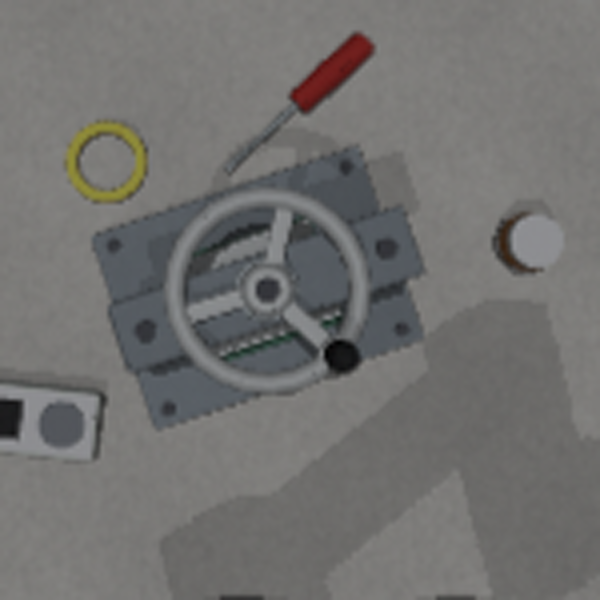

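```bash
python3 - <<'E'
from h import *
a=ray("top",(266.75+.1,212.5),.247);b=ray("top",(285.4,229),.31)
print(a,b,np.hypot(*(b-a)[:2]))
a2=ray("scene",(224.2,154.5),.255);b2=ray("scene",(200.4,138.4),.283)
print(a2,b2,np.hypot(*(b2-a2)[:2]))
m=(a+a2)/2
H=np.array([*m[:2],.247])
for c in["scene","top"]:
    th=np.linspace(0,2*np.pi,60)
    im=cv2.imread(f"pics/{c}0.png");im=cv2.resize(im,None,fx=4,fy=4,interpolation=2)
    for r in(.060,.076):
        P=np.c_[H[0]+r*np.cos(th),H[1]+r*np.sin(th),0*th+.239]
        cv2.polylines(im,[np.int32(proj(c,P)*4+2)],1,(0,0,255))
    u=(b-a)[:2];u/=np.hypot(*u)
    P=np.array([[*(H[:2]+.068*u),z] for z in(.251,.315)])
    cv2.polylines(im,[np.int32(proj(c,P)*4+2)],0,(0,255,0))
    x,y=(150,100) if c=="scene" else (200,140)
    cv2.imwrite(f"pics/{c}0o.png",im[4*y:4*y+600,4*x:4*x+600])
print(np.arctan2(*(b-a)[1::-1]),np.arctan2(*(b2-a2)[1::-1]))
E
```

```text
[0.5043907  0.01495126 0.247     ] [ 0.46097997 -0.03337525  0.31      ] 0.06496108337029331
[0.50938713 0.01723902 0.255     ] [ 0.46458851 -0.03319623  0.283     ] 0.06745836160421684
-2.302660213068595 -2.2970763127554026
```

View pics/scene0o.png

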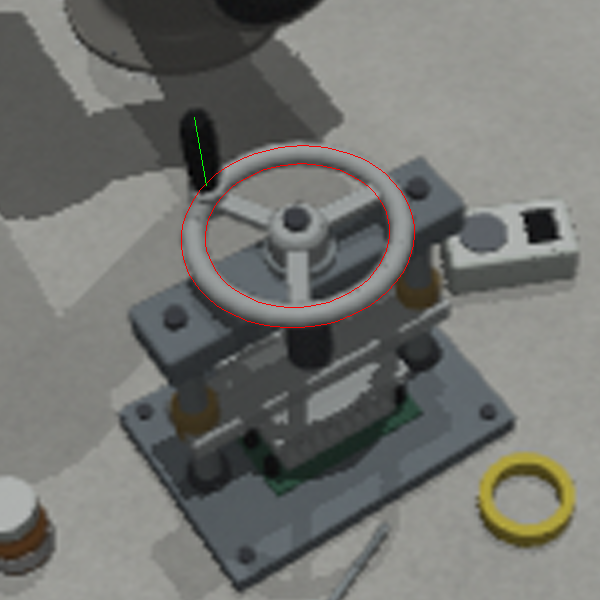

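View pics/top0o.png

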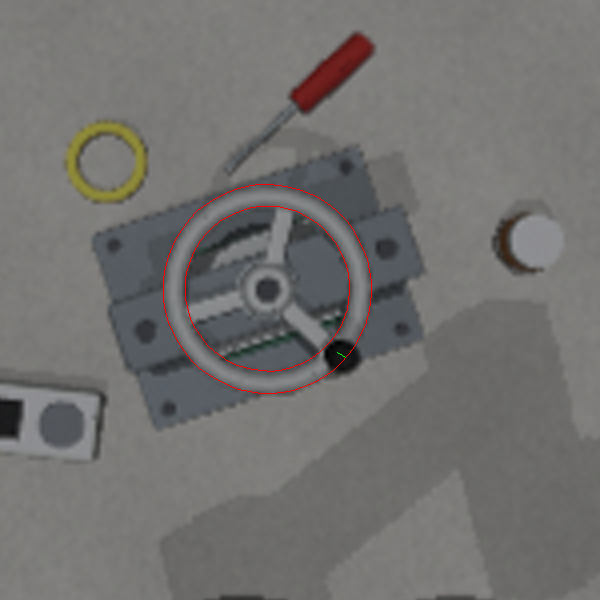

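```bash
cat >> h.py <<'E'
from scipy.spatial.transform import Rotation as Ro
def st(o=None):
    o=o or robot.observe();R=Ro.from_euler("xyz",o["tool_rot"]).as_matrix()
    return o,R
HUB=np.array([.507,.016])
E
python3 - <<'E'
from h import *
o,R=st();print(R.round(3),"psi",np.degrees(np.arctan2(R[1,1],R[0,1])),np.degrees(o["qpos"]).round(1))
for c in ["glue_mid","meter_mid"]: print(robot.spot_in("top",c)[:1])
p=robot.spot_in("top","meter_mid")[0]["point"];print(ray("top",p,.02))
E
```

```text
[[-0.     0.398 -0.918]
 [-0.    -0.918 -0.398]
 [-1.     0.     0.   ]] psi -66.576461945902 [-74.9  19.6  87.3  -0.   73.1  -8.4]
[{'point': [333.5, 199.8], 'score': 0.69}]
[{'point': [208.1, 247.5], 'score': 0.57}]
[0.37748609 0.20939518 0.02      ]
```

>>> {"api": "play_rows", "payload": {
  "moves": [
    [[-0.03, 0, 0, 0, -1], [-0.03, 0, 0, 0, -1], [-0.03, 0, 0, 0, -1], [-0.03, 0, 0, 0, -1], [-0.03, 0, 0, 0, -1], [-0.02, 0, 0, 5, -1], [0, 0, 0, 5, -1], [0, 0, 0, 0, -1], [0, 0, 0, 0, -1], [0, 0, 0, 0, -1]]
  ],
  "grip_force": 20
}}

```text
time: 1.75
tool_pos: [0.2085, -0.4808, 0.4028]
tool_rot: [-1.552, 1.568, 1.822]
contact_force: [-0.6, 0.1, 0.1]
opening: 0.0164
```

```bash
python3 - <<'E'
from h import *
o,R=st();print(R.round(3),"psi",np.degrees(np.arctan2(R[1,1],R[0,1])),np.degrees(o["qpos"]).round(1),o["tool_pos"],o["opening"],o["time"])
print(robot.get_calibration("wrist")["view"])
E
```

```text
[[-0.001  0.23  -0.973]
 [ 0.002 -0.973 -0.23 ]
 [-1.    -0.002  0.   ]] psi -76.67601638347132 [-74.9  15.7  65.7   0.   98.7   1.7] [ 0.20845015 -0.48082025  0.40279867] 0.016434789713552847 1.75
[[ 0.22938959 -0.97333058 -0.00282708 -0.51519265]
 [ 0.93603247  0.22139389 -0.273547   -0.00561547]
 [ 0.26687756  0.0601026   0.96185448 -0.5863674 ]
 [ 0.          0.          0.          1.        ]]
```

>>> {"api": "play_rows", "payload": {
  "moves": [
    [[0, -0.036, -0.028, 0, -1], [0, -0.036, -0.028, 0, -1], [0, -0.036, -0.028, 0, -1], [0, -0.036, -0.028, 0, -1], [0, -0.036, -0.028, 0, -1], [0, -0.036, -0.028, 0, -1], [0, -0.036, -0.028, 0, -1], [0, -0.036, -0.028, 0, -1], [0, -0.036, -0.028, 0, -1], [0, 0, 0, 0, -1]]
  ]
}}

```text
time: 2.75
tool_pos: [0.3804, -0.092, 0.3977]
tool_rot: [-1.399, 1.555, 1.986]
contact_force: [-1.7, -0.2, 0.1]
opening: 0.0003
```

```bash
cat >> h.py <<'E'
def goto(x,y,z,psi):
    o,R=st();d=R.T@(np.array([x,y,z])-o["tool_pos"]);p=np.degrees(np.arctan2(R[1,1],R[0,1]))
    print("t",o["time"],"pos",o["tool_pos"].round(4),"psi",p.round(1),"q",np.degrees(o["qpos"]).round(0),"F",o["contact_force"].round(1),"tilt",R[2].round(3))
    print("shift(tool) mm",(d*1000).round(1),"turn",-((psi-p+180)%360-180))
def pushpose(th,d,z=.268,psi=None,r=.068):
    a=np.radians(th);u=np.array([np.cos(a),np.sin(a)]);t=np.array([-u[1],u[0]])
    q=HUB+r*u-d*t
    goto(q[0],q[1],z,th if psi is None else psi)
E
python3 -c "
from h import *
pushpose(-132,.045,.36)"
```

```text
t 2.75 pos [ 0.3804 -0.092   0.3977] psi -76.0 q [-25.   1.  84.   1.  96.  51.] F [-1.7 -0.2  0.1] tilt [-1.    -0.016  0.003]
shift(tool) mm [ 38.7 -72.9 -67.5] turn 55.95175379178335
```

>>> {"api": "play_rows", "payload": {
  "moves": [
    [[0, -0.036, -0.033, 0, -1], [0, -0.036, -0.033, 0, -1], [0, 0, 0, 8, -1], [0, 0, 0, 8, -1], [0, 0, 0, 8, -1], [0, 0, 0, 8, -1], [0, 0, 0, 8, -1], [0, 0, 0, 8, -1], [0, 0, 0, 8, -1], [0, 0, 0, 0, -1]]
  ]
}}

```text
time: 3.75
tool_pos: [0.4256, -0.0087, 0.3931]
tool_rot: [0.107, 1.548, 2.488]
contact_force: [-0.3, 0.8, -0.4]
opening: 0.0004
```

```bash
python3 -c "
from h import *
pushpose(-132,.045,.268)"
```

```text
t 3.75 pos [ 0.4256 -0.0087  0.3931] psi -133.6 q [-12.   5.  81.   1.  96. 122.] F [-0.3  0.8 -0.4] tilt [-1.     0.002  0.023]
shift(tool) mm [125.   -5.1  -1.7] turn -1.5514219196382442
```

>>> {"api": "play_rows", "payload": {
  "moves": [
    [[0.02, -0.002, -0.001, -1, -1], [0.02, -0.002, 0, 0, -1], [0.02, 0, 0, 0, -1], [0.02, 0, 0, 0, -1], [0.015, 0, 0, 0, -1], [0.01, 0, 0, 0, -1], [0.01, 0, 0, 0, -1], [0.005, 0, 0, 0, -1], [0.005, 0, 0, 0, -1], [0, 0, 0, 0, -1]]
  ]
}}

```text
time: 4.75
tool_pos: [0.4264, -0.0079, 0.262]
tool_rot: [0.111, 1.548, 2.542]
contact_force: [-0.2, 0.3, 0.1]
opening: 0.0005
```

```bash
python3 -c "
from h import *
pushpose(-132,.024,.268)
for c in ['scene','top','wrist']:
  im=robot.read_camera(c);cv2.imwrite(f'pics/{c}1.png',im[:,:,::-1])
im=cv2.imread('pics/scene1.png')[80:230,130:330];cv2.imwrite('pics/scene1z.png',cv2.resize(im,None,fx=4,fy=4,interpolation=2))
"
```

```text
t 4.75 pos [ 0.4264 -0.0079  0.262 ] psi -130.7 q [-12.   8.  97.   1.  76. 119.] F [-0.2  0.3  0.1] tilt [-1.     0.003  0.023]
shift(tool) mm [ -6.5  -3.2 -19.9] turn 1.3226102806480355
```

View pics/scene1z.png

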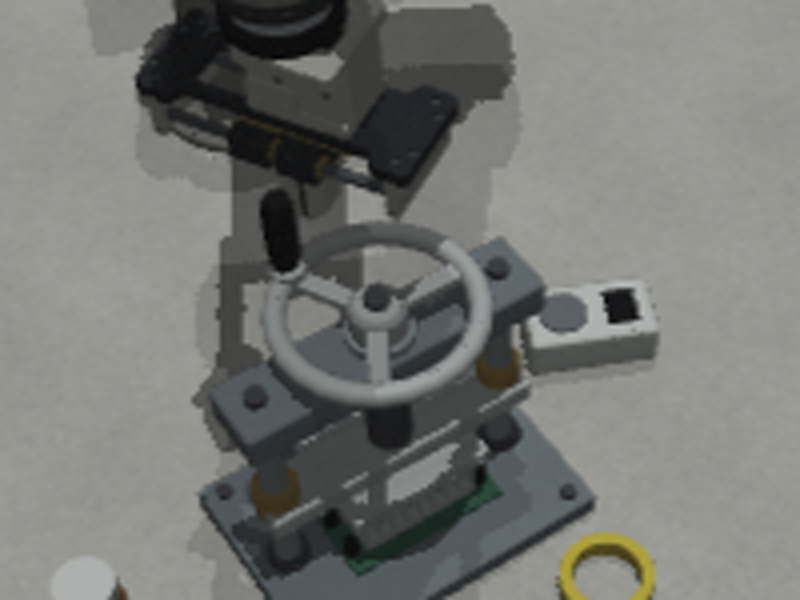

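View pics/wrist1.png

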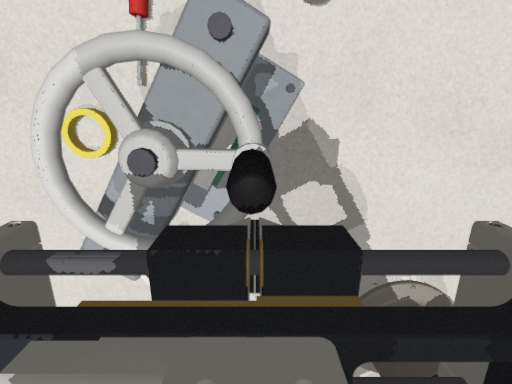

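>>> {"api": "play_rows", "payload": {
  "moves": [
    [[-0.004, -0.003, -0.004, 1, -1], [-0.002, 0, -0.004, 0, -1], [0, 0, -0.004, 0, -1], [0, 0, -0.004, 0, -1], [0, 0, -0.003, 0, -1], [0, 0, -0.003, 0, -1], [0, 0, -0.003, 0, -1], [0, 0, -0.003, 0, -1], [0, 0, -0.003, 0, -1], [0, 0, 0, 0, -1]]
  ]
}}

```text
time: 5.9
tool_pos: [0.4537, -0.0271, 0.2702]
tool_rot: [0.051, 1.548, 2.464]
contact_force: [-1.7, 1.7, 1.1]
opening: 0.0004
```

```bash
cat >> h.py <<'E'
def snap(n,th):
    pushpose(th,.021,.268)
    im=robot.read_camera("wrist");cv2.imwrite(f'pics/{n}.png',im[:,:,::-1])
    for l in("hub","handle_mid","handle"):
        r=robot.spot_in("wrist",l)
        for q in r[:2]: print(l,q["point"],q["score"],ray("wrist",q["point"],.255 if l=="hub" else .283).round(4))
E
python3 -c "
from h import *
snap('w2',-130)
"
```

```text
t 5.9 pos [ 0.4537 -0.0271  0.2702] psi -131.7 q [-13.  11.  92.   1.  78. 118.] F [-1.7  1.7  1.1] tilt [-1.     0.001  0.023]
shift(tool) mm [2.3 1.  7.7] turn -1.7440942826344212
hub [152.5, 179.4] 0.77 [0.5205 0.0011 0.255 ]
handle_mid [156.6, 181.4] 0.74 [ 0.5167 -0.0128  0.283 ]
handle_mid [97.9, 177.4] 0.72 [0.5394 0.0093 0.283 ]
handle [254.3, 208.4] 0.75 [ 0.4693 -0.042   0.283 ]
```

View pics/w2.png

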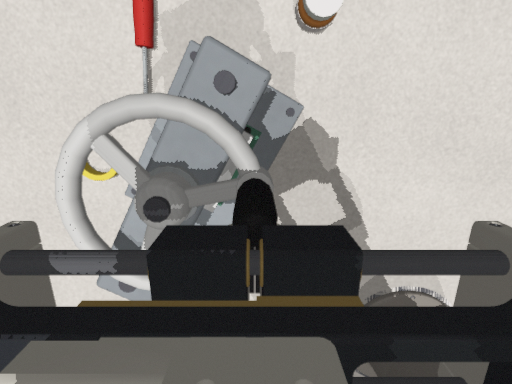

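```bash
python3 -c "
from h import *
print(ray('wrist',(156,209),.255), ray('wrist',(265,178),.249))
for c,(x,y) in dict(top=(200,140),scene=(130,80)).items():
  im=robot.read_camera(c)[:,:,::-1];cv2.imwrite(f'pics/{c}2z.png',cv2.resize(im[y:y+150,x:x+180],None,fx=4,fy=4,interpolation=2))
"
```

```text
[0.50499768 0.01479582 0.255     ] [ 0.47097109 -0.0532115   0.249     ]
```

View pics/top2z.png

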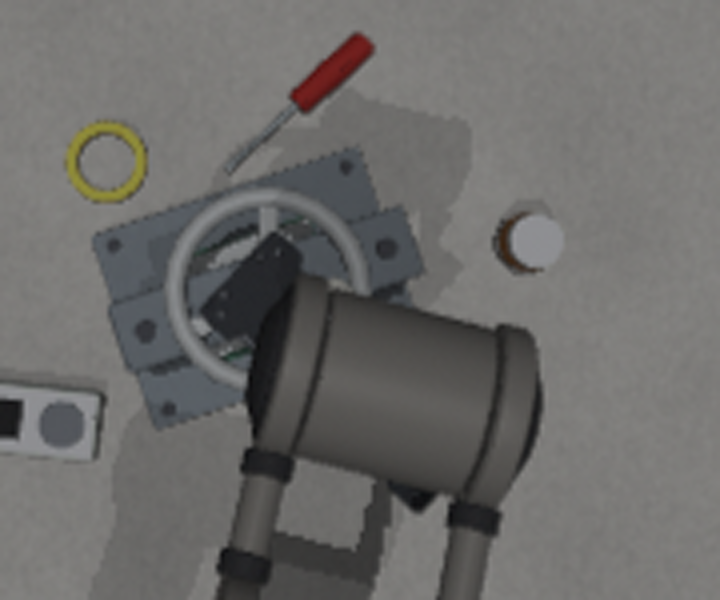

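View pics/scene2z.png

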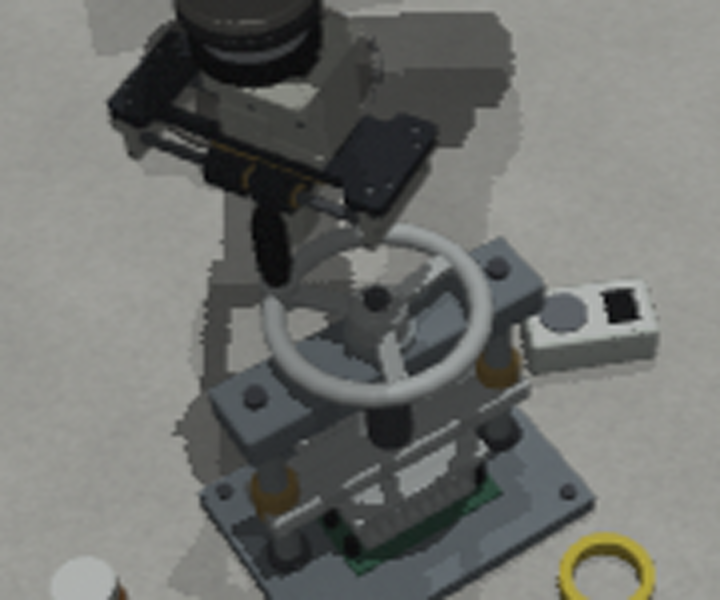

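>>> {"api": "play_rows", "payload": {
  "moves": [
    [[0, 0.001, -0.006, -7, -1], [0, 0.001, -0.007, -7, -1], [0, 0.0015, -0.007, -7, -1], [0, 0.0015, -0.007, -7, -1], [0, 0.0015, -0.007, -6, -1], [0, 0.0015, -0.007, -6, -1], [0, 0.0015, -0.007, -6, -1], [0, 0.0015, -0.007, -6, -1], [0, 0.0015, -0.007, -6, -1], [0, 0, 0, 0, -1]]
  ]
}}

```text
time: 7.2
tool_pos: [0.5049, -0.0545, 0.2697]
tool_rot: [-0.673, 1.541, 2.793]
contact_force: [-0.4, 0.4, -0.6]
opening: 0.0002
```

```bash
python3 -c "
from h import *
snap('w3',-70)
"
```

```text
t 7.2 pos [ 0.5049 -0.0545  0.2697] psi -71.4 q [-15.  17.  84.   0.  81.  56.] F [-0.4  0.4 -0.6] tilt [-1.    -0.019  0.024]
shift(tool) mm [ 1.5  2.3 -5.1] turn -1.398439772873303
hub [148.3, 167.3] 0.8 [0.5193 0.0225 0.255 ]
hub [240.5, 112.8] 0.58 [ 0.5704 -0.0238  0.255 ]
handle_mid [151.2, 166.6] 0.59 [0.5297 0.012  0.283 ]
handle [255.4, 208.0] 0.86 [ 0.5251 -0.0487  0.283 ]
handle [150.1, 167.7] 0.62 [0.5288 0.0126 0.283 ]
```

View pics/w3.png

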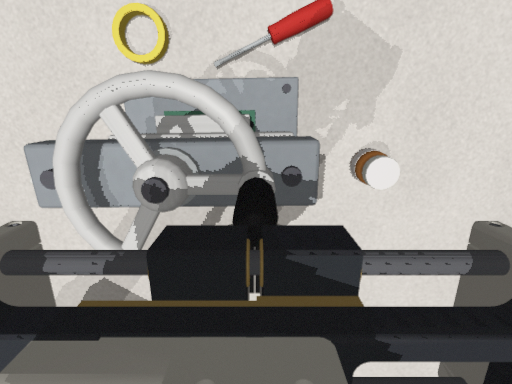

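>>> {"api": "play_rows", "payload": {
  "moves": [
    [[0, 0.002, -0.008, -6, -1], [0, 0.002, -0.0075, -6, -1], [0, 0.002, -0.0075, -6, -1], [0, 0.002, -0.0075, -6, -1], [0, 0.002, -0.0075, -6, -1], [0, 0.002, -0.0075, -6, -1], [0, 0.002, -0.0075, -6, -1], [0, 0.002, -0.0075, -6, -1], [0, 0.002, -0.0075, -6, -1], [0, 0, 0, 0, -1]]
  ]
}}

```text
time: 8.4
tool_pos: [0.5608, -0.0288, 0.2697]
tool_rot: [-1.182, 1.536, -3.043]
contact_force: [0.4, 0.6, 1.4]
opening: 0.0003
```

```bash
python3 -c "
from h import *
snap('w4',-16)
"
```

```text
t 8.4 pos [ 0.5608 -0.0288  0.2697] psi -16.6 q [-10.  23.  75.  -1.  84.   6.] F [0.4 0.6 1.4] tilt [-0.999 -0.032  0.013]
shift(tool) mm [ 1.5  3.9 -7.2] turn -0.6134242545678035
hub [149.2, 164.0] 0.97 [0.5062 0.0294 0.255 ]
handle_mid [153.8, 164.1] 0.96 [0.5217 0.0305 0.283 ]
handle [258.0, 208.3] 0.84 [ 0.5686 -0.0097  0.283 ]
```

View pics/w4.png

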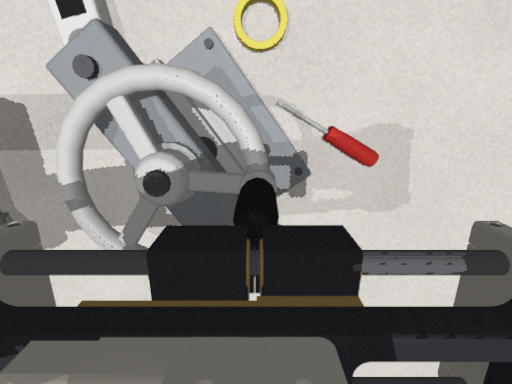

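>>> {"api": "play_rows", "payload": {
  "moves": [
    [[0, 0.003, -0.009, -6, -1], [0, 0.0025, -0.008, -6, -1], [0, 0.0025, -0.008, -6, -1], [0, 0.002, -0.008, -6, -1], [0, 0.002, -0.008, -6, -1], [0, 0.002, -0.008, -6, -1], [0, 0.002, -0.0075, -6, -1], [0, 0.002, -0.0075, -6, -1], [0, 0.002, -0.0075, -6, -1], [0, 0, 0, 0, -1]]
  ]
}}

```text
time: 9.6
tool_pos: [0.5737, 0.0322, 0.2698]
tool_rot: [-1.601, 1.539, -2.513]
contact_force: [1.4, -0.6, -0.4]
opening: 0.0004
```

```bash
python3 -c "
from h import *
snap('w5',38)
"
```

```text
t 9.6 pos [0.5737 0.0322 0.2698] psi 37.8 q [ -4.  24.  73.  -1.  84. -41.] F [ 1.4 -0.6 -0.4] tilt [-1.    -0.032 -0.001]
shift(tool) mm [ 1.6  5.5 -7.4] turn -0.22159817010668803
hub [155.8, 161.1] 0.68 [0.4962 0.0259 0.255 ]
handle_mid [156.1, 159.3] 0.85 [0.5017 0.0375 0.283 ]
handle [257.6, 207.7] 0.73 [0.562  0.0494 0.283 ]
```

View pics/w5.png

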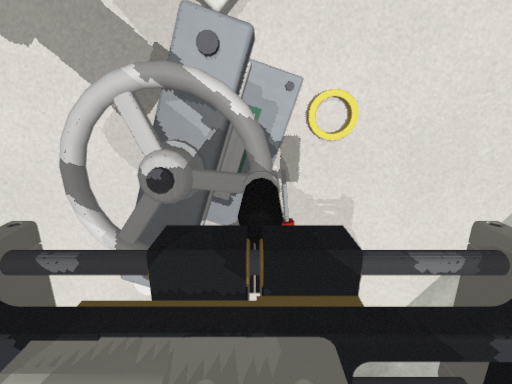

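>>> {"api": "play_rows", "payload": {
  "moves": [
    [[0, 0.004, -0.009, -6, -1], [0, 0.003, -0.008, -6, -1], [0, 0.003, -0.008, -6, -1], [0, 0.003, -0.008, -6, -1], [0, 0.0025, -0.008, -6, -1], [0, 0.0025, -0.008, -6, -1], [0, 0.0025, -0.0075, -6, -1], [0, 0.0025, -0.0075, -6, -1], [0, 0.0025, -0.0075, -6, -1], [0, 0, 0, 0, -1]]
  ]
}}

```text
time: 10.8
tool_pos: [0.5332, 0.0811, 0.2698]
tool_rot: [-1.881, 1.546, -1.842]
contact_force: [0.7, -0.3, 0.3]
opening: 0.0005
```

```bash
python3 -c "
from h import *
snap('w6',90)
"
```

```text
t 10.8 pos [0.5332 0.0811 0.2698] psi 92.2 q [  1.  20.  80.  -1.  80. -91.] F [ 0.7 -0.3  0.3] tilt [-1.    -0.024 -0.008]
shift(tool) mm [ 1.8  3.2 -5. ] turn 2.223806741104255
hub [153.7, 158.7] 0.97 [0.4908 0.0132 0.255 ]
hub [355.1, 62.1] 0.29 [0.4298 0.1346 0.255 ]
handle_mid [156.7, 159.9] 0.7 [0.4866 0.0257 0.283 ]
handle [258.8, 208.9] 0.8 [0.5123 0.082  0.283 ]
handle [151.4, 160.9] 0.74 [0.4873 0.0228 0.283 ]
```

View pics/w6.png

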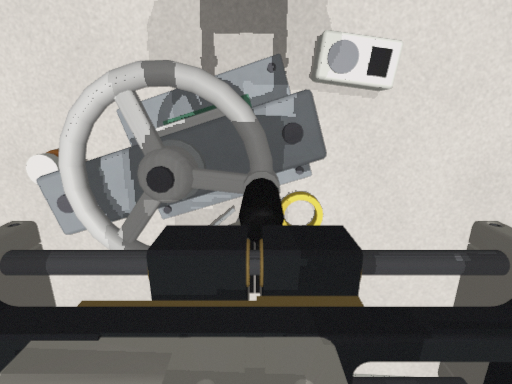

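>>> {"api": "play_rows", "payload": {
  "moves": [
    [[0, 0.003, -0.009, -5, -1], [0, 0.003, -0.008, -6, -1], [0, 0.003, -0.008, -6, -1], [0, 0.0025, -0.008, -6, -1], [0, 0.0025, -0.008, -6, -1], [0, 0.0025, -0.008, -6, -1], [0, 0.0025, -0.0075, -6, -1], [0, 0.0025, -0.0075, -6, -1], [0, 0.0025, -0.0075, -6, -1], [0, 0, 0, 0, -1]]
  ]
}}

```text
time: 12.0
tool_pos: [0.469, 0.0745, 0.2696]
tool_rot: [-1.965, 1.552, -0.989]
contact_force: [0.6, -0.8, -0.2]
opening: 0.0003
```

```bash
python3 -c "
from h import *
snap('w7',144)
"
```

```text
t 12.0 pos [0.469  0.0745 0.2696] psi 145.9 q [   0.   12.   91.   -1.   77. -145.] F [ 0.6 -0.8 -0.2] tilt [-1.    -0.017 -0.007]
shift(tool) mm [ 1.6  3.  -3.9] turn 1.883839457177686
hub [155.5, 163.8] 0.68 [0.4988 0.0035 0.255 ]
handle_mid [158.3, 160.5] 0.57 [0.4846 0.005  0.283 ]
handle [260.2, 206.1] 0.79 [0.4536 0.0573 0.283 ]
```

View pics/w7.png

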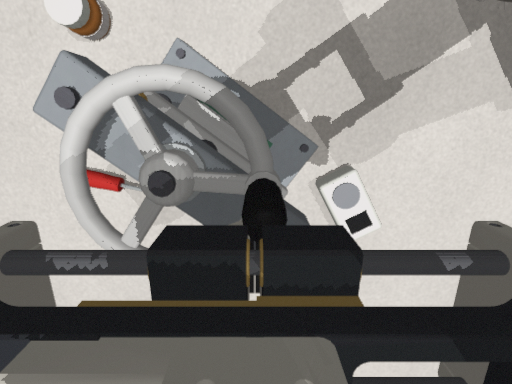

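>>> {"api": "play_rows", "payload": {
  "moves": [
    [[0, 0, 0.01, 0, -1], [0, 0, 0.01, 0, -1], [0, 0, 0.01, 0, -1], [0, 0, 0.01, 0, -1], [0, 0, 0, 8, -1], [0, 0, 0, 8, -1], [0, 0, 0, 8, -1], [0, 0, 0, 8, -1], [0, 0, 0, 8, -1], [0, 0, 0, 8, -1]]
  ]
}}

```text
time: 13.2
tool_pos: [0.4974, 0.116, 0.2677]
tool_rot: [-1.151, 1.553, -1.048]
contact_force: [-0.6, 0.3, 1.1]
opening: 0.0007
```

>>> {"api": "play_rows", "payload": {
  "moves": [
    [[0, 0, 0, 8, -1], [0, 0, 0, 8, -1], [0, 0, 0, 8, -1], [0, 0, 0, 8, -1], [0, 0, 0, 8, -1], [0, 0, 0, 8, -1], [0, 0, 0, 8, -1], [0, 0, 0, 8, -1], [0, 0, 0, 8, -1], [0, 0, 0, 8, -1]]
  ]
}}

```text
time: 14.2
tool_pos: [0.5012, 0.1239, 0.2658]
tool_rot: [0.205, 1.554, -1.146]
contact_force: [0.8, -0.0, -0.9]
opening: -0.0001
```

```bash
python3 -c "
from h import *
pushpose(141,.022,.268,-39)
for c,(x,y) in dict(top=(200,140),scene=(130,80)).items():
  im=robot.read_camera(c)[:,:,::-1];cv2.imwrite(f'pics/{c}8z.png',cv2.resize(im[y:y+150,x:x+180],None,fx=4,fy=4,interpolation=2))
"
```

```text
t 14.2 pos [0.5012 0.1239 0.2658] psi 12.6 q [ 6. 17. 85. -1. 78. -7.] F [ 0.8 -0.  -0.9] tilt [-1.     0.003  0.016]
shift(tool) mm [ -1.7 -42.9  39.6] turn 51.64012672592395
```

View pics/top8z.png

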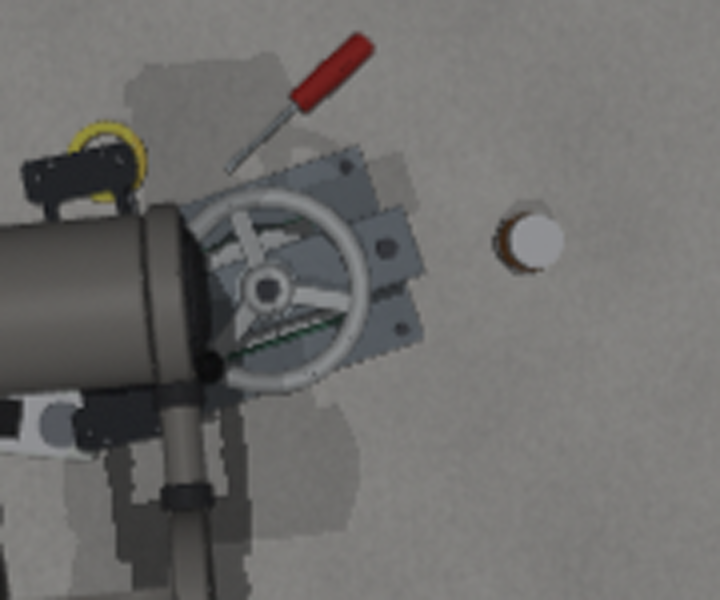

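View pics/scene8z.png

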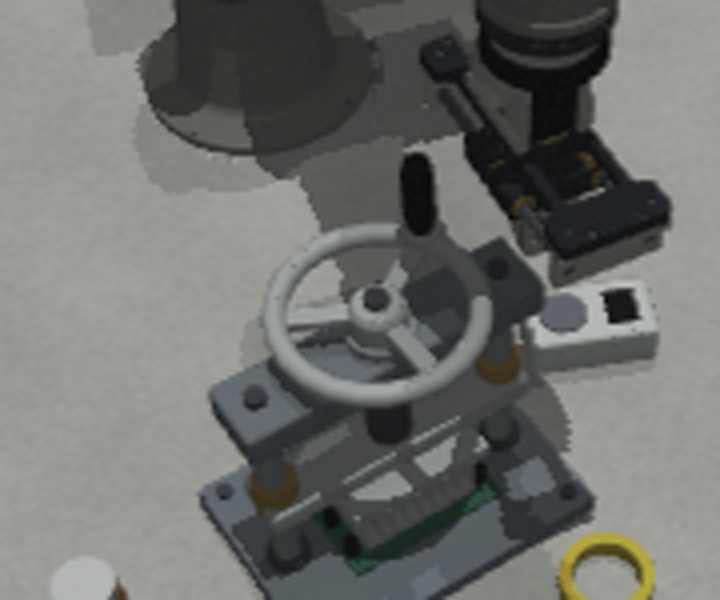

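>>> {"api": "play_rows", "payload": {
  "moves": [
    [[0, 0, 0, 8, -1], [0, 0, 0, 8, -1], [0, 0, 0, 8, -1], [0, 0, 0, 8, -1], [0, 0, 0, 8, -1], [0, 0, 0, 8, -1], [0, 0, 0, 4, -1], [0, 0, 0, 0, -1], [0, 0, 0, 0, -1], [0, 0, 0, 0, -1]]
  ]
}}

```text
time: 15.3
tool_pos: [0.5031, 0.1279, 0.2648]
tool_rot: [1.01, 1.555, -1.234]
contact_force: [0.1, -0.1, -0.9]
opening: 0.0006
```

```bash
python3 -c "
from h import *
pushpose(140,.022,.268,-40)
"
```

```text
t 15.3 pos [0.5031 0.1279 0.2648] psi -38.6 q [ 6. 17. 84. -1. 78. 45.] F [ 0.1 -0.1 -0.9] tilt [-1.     0.014  0.009]
shift(tool) mm [-2.6  5.5 61.4] turn 1.4499280007951825
```

>>> {"api": "play_rows", "payload": {
  "moves": [
    [[-0.002, 0.003, 0.008, 1, -1], [-0.001, 0.003, 0.008, 0, -1], [0, 0, 0.008, 0, -1], [0, 0, 0.008, 0, -1], [0, 0, 0.008, 0, -1], [0, 0, 0.006, 0, -1], [0, 0, 0.005, 0, -1], [0, 0, 0.004, 0, -1], [0, 0, 0.003, 0, -1], [0, 0, 0, 0, -1]]
  ]
}}

```text
time: 16.3
tool_pos: [0.4676, 0.0744, 0.2691]
tool_rot: [1.054, 1.554, -1.205]
contact_force: [-0.0, -0.4, 0.3]
opening: 0.0006
```

```bash
python3 -c "
from h import *
pushpose(140,.022,.268,-40)
for c,(x,y) in dict(wrist=(0,0),scene=(130,80)).items():
  im=robot.read_camera(c)[:,:,::-1];im=im if c=='wrist' else cv2.resize(im[y:y+150,x:x+180],None,fx=4,fy=4,interpolation=2)
  cv2.imwrite(f'pics/{c}9.png',im)
"
```

```text
t 16.3 pos [0.4676 0.0744 0.2691] psi -39.4 q [ 0. 12. 91. -1. 77. 40.] F [-0.  -0.4  0.3] tilt [-1.     0.014  0.008]
shift(tool) mm [ 1.  -0.3 -2.6] turn 0.5647862752850301
```

View pics/wrist9.png

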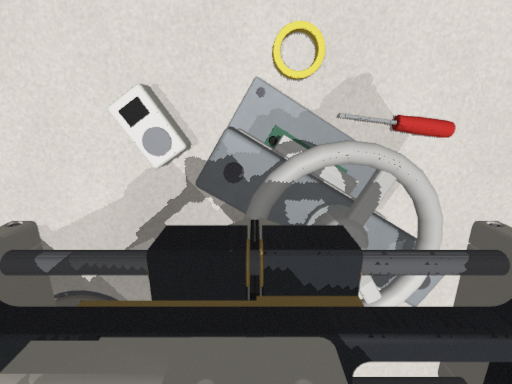

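View pics/scene9.png

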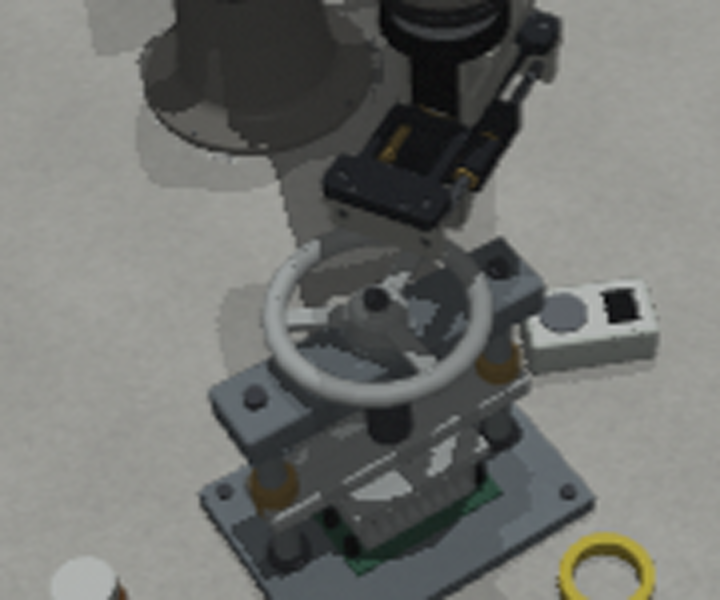

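>>> {"api": "play_rows", "payload": {
  "moves": [
    [[0, -0.002, 0.008, -6, -1], [0, -0.0025, 0.008, -6, -1], [0, -0.0025, 0.008, -6, -1], [0, -0.0025, 0.008, -6, -1], [0, -0.0025, 0.008, -6, -1], [0, -0.0025, 0.008, -6, -1], [0, -0.0025, 0.0075, -6, -1], [0, -0.0025, 0.0075, -6, -1], [0, -0.0025, 0.0075, -6, -1], [0, 0, 0, 0, -1]]
  ]
}}

```text
time: 17.4
tool_pos: [0.4323, 0.0222, 0.269]
tool_rot: [1.45, 1.558, 0.177]
contact_force: [0.3, 0.0, 0.6]
opening: 0.0004
```

```bash
python3 -c "
from h import *
pushpose(194,.022,.268,14)
for c,(x,y) in dict(top=(200,140),scene=(130,80)).items():
  im=robot.read_camera(c)[:,:,::-1];im=im if c=='wrist' else cv2.resize(im[y:y+150,x:x+180],None,fx=4,fy=4,interpolation=2)
  cv2.imwrite(f'pics/{c}10.png',im)
print(robot.spot_in('scene','handle'))
"
```

```text
t 17.4 pos [0.4323 0.0222 0.269 ] psi 17.1 q [ -7.   7.  97.   0.  75. -25.] F [0.3 0.  0.6] tilt [-1.     0.012  0.002]
shift(tool) mm [1.  2.8 2.2] turn 3.1008152244454266
[{'point': [211.8, 132.4], 'score': 0.66}]
```

View pics/top10.png

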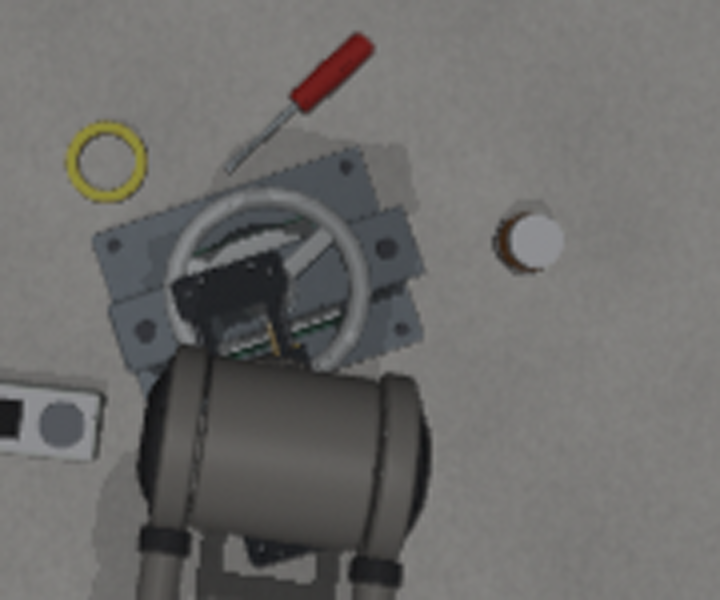

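View pics/scene10.png

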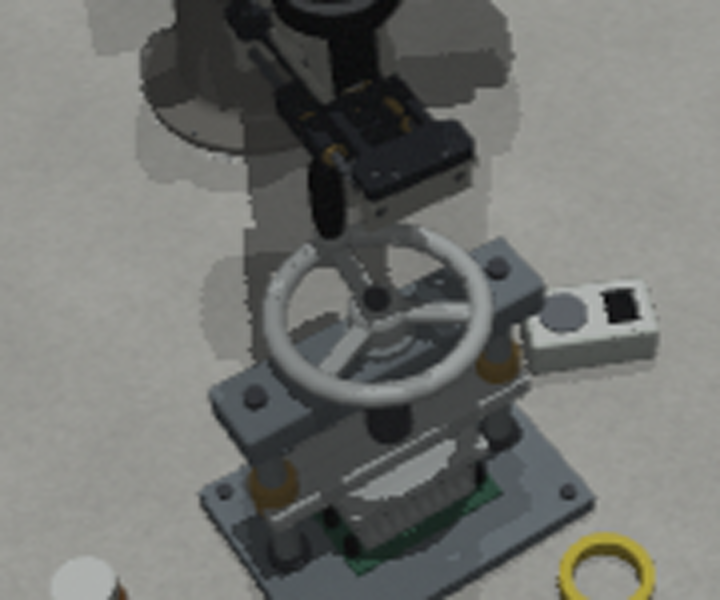

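>>> {"api": "play_rows", "payload": {
  "moves": [
    [[0, -0.001, 0.008, -5, -1], [0, -0.002, 0.008, -6, -1], [0, -0.002, 0.0075, -6, -1], [0, -0.002, 0.0075, -6, -1], [0, -0.002, 0.006, -5, -1], [0, 0, 0, 0, -1], [0, 0, 0, 0, -1], [0, 0, 0, 0, -1], [0, 0, 0, 0, -1], [0, 0, 0, 0, -1]]
  ]
}}

```text
time: 18.55
tool_pos: [0.4397, -0.0094, 0.2688]
tool_rot: [1.715, 1.56, 0.931]
contact_force: [0.9, -0.7, 0.5]
opening: 0.0002
```

```bash
cat > see.py <<'E'
import sys
from h import *
pushpose(228,.021,.268,48)
n=sys.argv[1]
for c,(x,y) in dict(top=(200,140),scene=(130,80)).items():
  im=robot.read_camera(c)[:,:,::-1];im=cv2.resize(im[y:y+150,x:x+180],None,fx=4,fy=4,interpolation=2)
  if c=='scene':
    im0=cv2.imread('pics/scene0.png')[y:y+150,x:x+180]
    im0=cv2.resize(im0,None,fx=4,fy=4,interpolation=2)
    im=np.vstack([im[:300,:],im0[:300,:]])
  cv2.imwrite(f'pics/{c}{n}.png',im)
E
python3 see.py 11
```

```text
t 18.55 pos [ 0.4397 -0.0094  0.2688] psi 45.0 q [-12.   8.  96.   1.  76. -57.] F [ 0.9 -0.7  0.5] tilt [-1.     0.01  -0.001]
shift(tool) mm [ 0.7 -3.4 12.2] turn -2.971490890475053
```

View pics/top11.png

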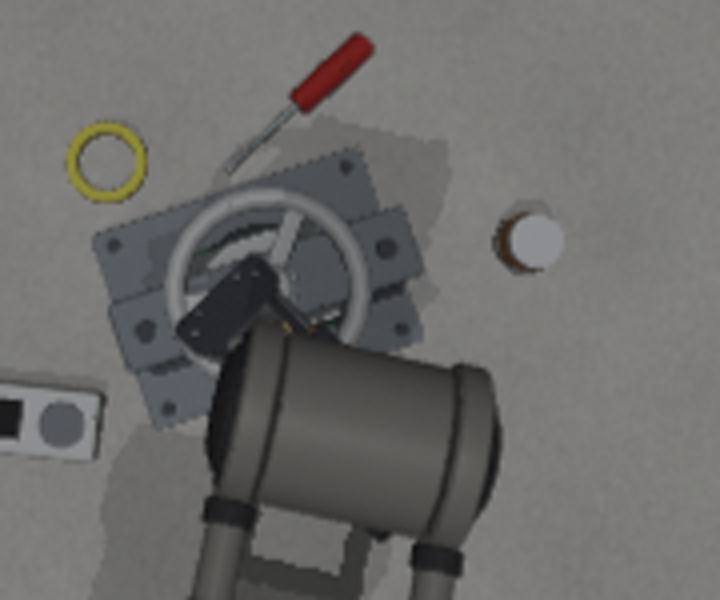

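View pics/scene11.png

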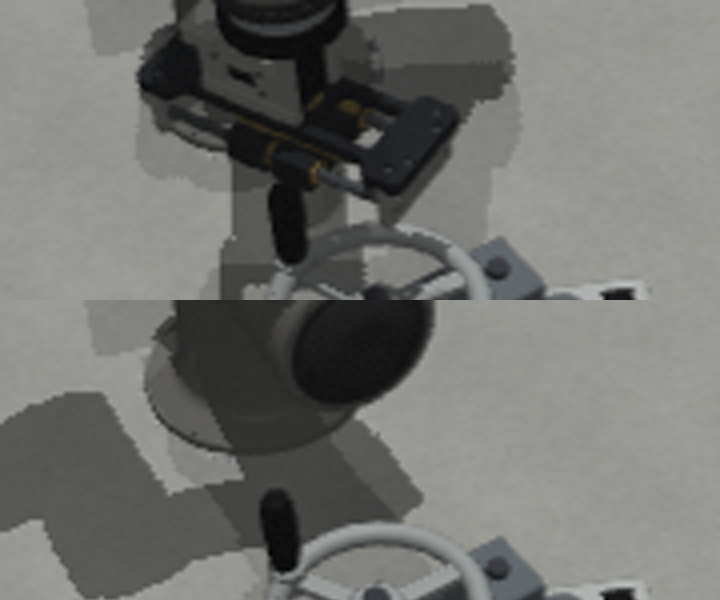

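>>> {"api": "play_rows", "payload": {
  "moves": [
    [[0, -0.002, 0.004, -2, -1], [0, -0.001, 0.003, -1, -1], [0, 0, 0.002, 0, -1], [0, 0, 0, 0, -1], [0, 0, 0, 0, -1], [0, 0, 0, 0, -1], [0, 0, 0, 0, -1], [0, 0, 0, 0, -1], [0, 0, 0, 0, -1], [0, 0, 0, 0, -1]]
  ]
}}

```text
time: 19.65
tool_pos: [0.4427, -0.0167, 0.2687]
tool_rot: [2.015, 1.56, 1.282]
contact_force: [-1.6, 0.1, 0.8]
opening: 0.0004
```

```bash
python3 see.py 12
```

```text
t 19.65 pos [ 0.4427 -0.0167  0.2687] psi 48.0 q [-13.   9.  95.   1.  76. -61.] F [-1.6  0.1  0.8] tilt [-1.     0.01  -0.005]
shift(tool) mm [ 0.7 -0.7  4.8] turn 0.015666553729829502
```

View pics/top12.png

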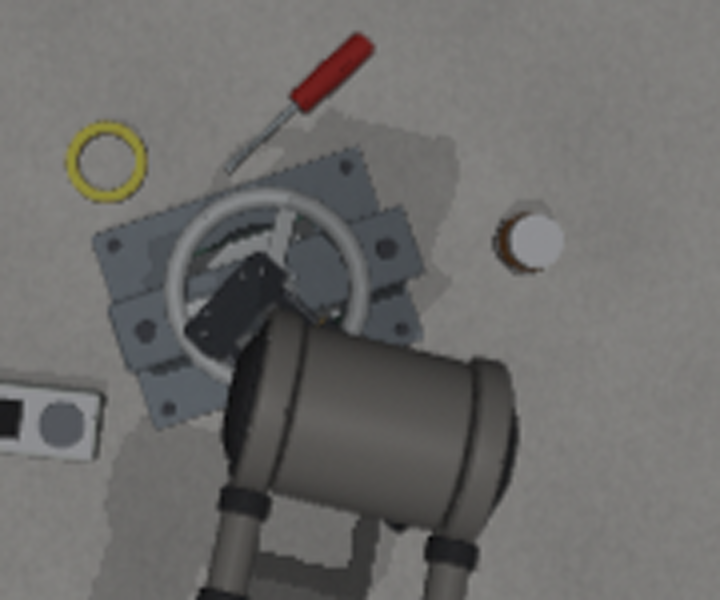

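View pics/scene12.png

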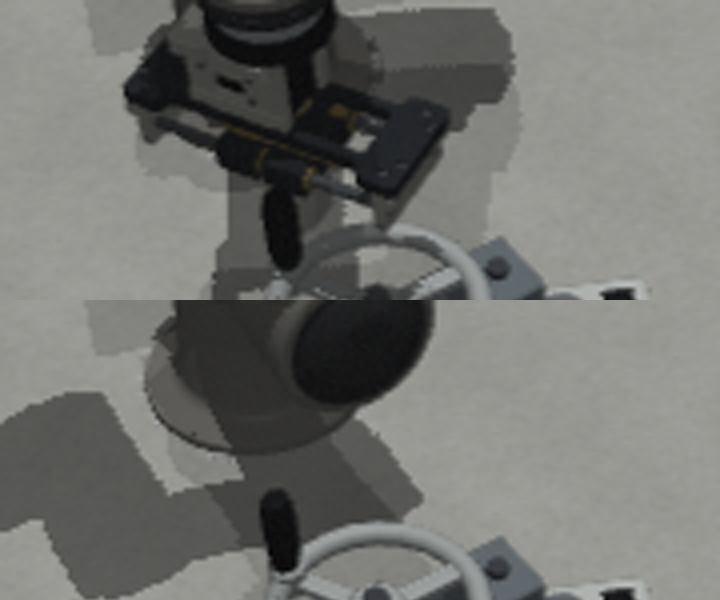

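>>> {"api": "play_rows", "payload": {
  "moves": [
    [[0, -0.001, 0.0015, 0, -1], [0, 0, 0.0015, 0, -1], [0, 0, 0, 0, -1], [0, 0, 0, 0, -1], [0, 0, -0.004, 0, -1], [0, 0, -0.01, 0, -1], [0, 0, -0.01, 0, -1], [0, 0, -0.015, 0, -1], [0, 0, -0.015, 0, -1], [0, 0, 0, 0, -1]]
  ]
}}

```text
time: 20.75
tool_pos: [0.4009, 0.0193, 0.2687]
tool_rot: [1.881, 1.56, 1.148]
contact_force: [1.1, 0.2, 0.3]
opening: 0.0007
```

```bash
python3 see.py 13
```

```text
t 20.75 pos [0.4009 0.0193 0.2687] psi 48.0 q [ -9.   4. 100.   1.  75. -57.] F [1.1 0.2 0.3] tilt [-1.     0.01  -0.003]
shift(tool) mm [ 0.5  0.5 60.1] turn 0.0008719573735334052
```

View pics/top13.png

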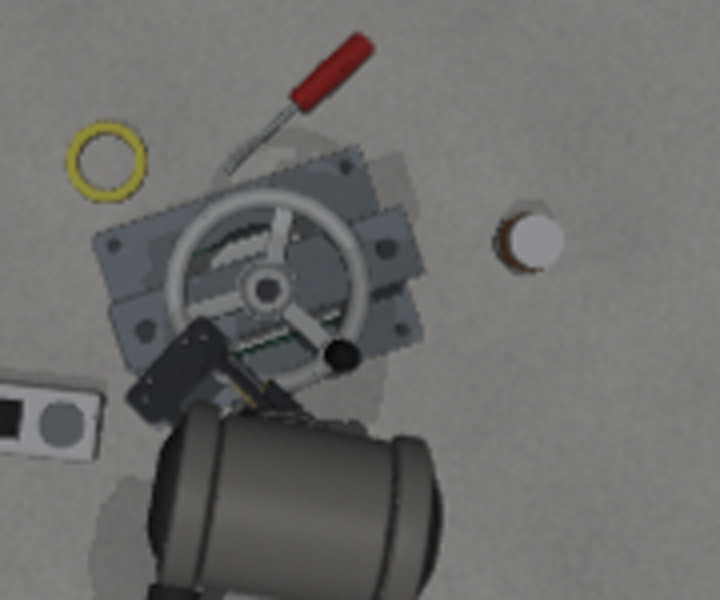

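View pics/scene13.png

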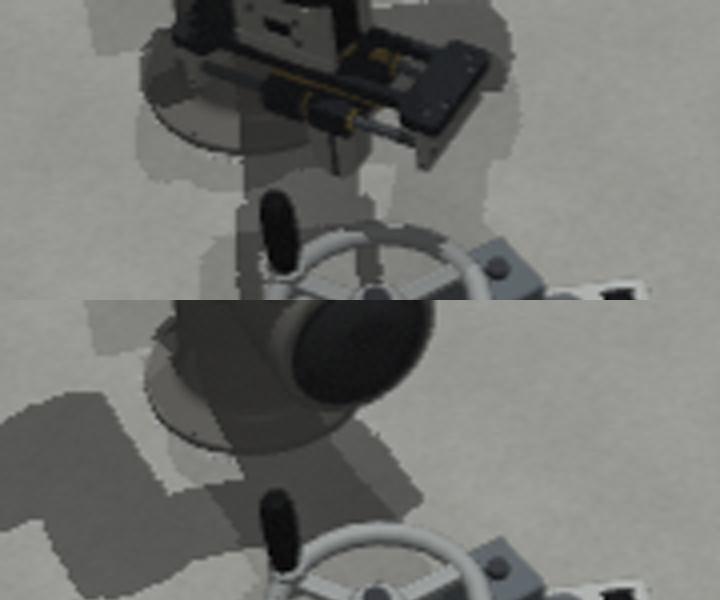

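>>> {"api": "play_rows", "payload": {
  "moves": [
    [[-0.015, 0, -0.005, 0, -1], [-0.02, 0, 0, 0, -1], [-0.02, 0, 0, 0, -1], [-0.02, 0, 0, 0, -1], [-0.02, 0, 0, 0, -1], [-0.015, 0, 0, 0, -1], [0, 0, 0, 0, -1], [0, 0, 0, 0, -1], [0, 0, 0, 0, -1], [0, 0, 0, 0, -1]]
  ]
}}

```text
time: 21.85
tool_pos: [0.3999, 0.0189, 0.3809]
tool_rot: [1.813, 1.562, 1.078]
contact_force: [0.9, -0.0, -0.1]
opening: 0.0006
```

```bash
python3 - <<'E'
from h import *
d={}
for c in("top","scene"):
    a=cv2.imread(f"pics/{c}0.png").astype(int);b=robot.read_camera(c)[:,:,::-1].astype(int)
    x,y=(200,140) if c=="top" else (150,100)
    D=np.abs(a-b).sum(2)
    for n,(u,v) in dict(hand=(285,229),jar=(333,200),tape=(227,180),drv=(284,158)).items() if c=="top" else dict(hand=(200,138),wheel=(224,160)).items():
        print(c,n,D[v-8:v+8,u-8:u+8].mean().round(1))
print(robot.observe()["qvel"].round(3),robot.observe()["tool_pos"])
print(robot.hand_in())
E
```

```text
top hand 29.8
top jar 2.2
top tape 2.3
top drv 2.3
scene hand 25.5
scene wheel 34.3
[ 0.    -0.004 -0.006  0.     0.004  0.   ] [0.39992479 0.01893717 0.38102448]
the job is handed in; nothing more can be done
None
```

I turned the wheel one full turn anticlockwise by pushing its handle with the shut fingertips, then took the hand away and handed the job in at about 22 s. There is no verdict yet.

- **How it was pushed:** The handle was never taken between the fingers. At about 4.7 rad I backed off and turned the hand half round, because the last joint was nearing its limit. I then pushed the rest of the way.
- **Handle position:** In the last top view I looked at, before the final lift, the handle is back at its start pixel: (342, 355) against (342, 356) in the 4x view. The spokes match too. In the scene view the handle also stands as in the start picture. I read this as one turn, within about 1–2°. The pad height was not measured separately.
- **Things left alone:** In the top view the jar, tape and screwdriver show no change from the start picture. The meter and board look unmoved by eye, but I did not check them pixel by pixel.
- **Check that disagreed:** At hand-in, the automatic picture comparison around the handle and wheel showed differences. I took these to be the arm and its shadow in view, and did not look at a final picture after lifting.
- **Forces:** They stayed within about 3 N at the end of each move, the only times I read them. I did not read the contact force while the arm was moving, so the three on-the-way pushes rest on the handle having followed the fingers.

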